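# Hang the slotted grater on its peg

### The arm

A 6-joint arm with a two-finger parallel gripper is mounted at the origin on the work surface. World frame = base frame: x ahead of the robot, y to its left, z up, the work surface at z = 0. Lengths are in mm, angles in rad, forces in N, time in s.
With the tool pointing down it reaches from about 275 to 750 mm from the base axis. Payload 10.2 kg.
Tool frame: the origin (TCP) lies between the finger pads; the fingertips stand 17 mm ahead of it and the grasp point (between the pads) lies 2 mm behind it (tips_ahead is the distance from the TCP to the fingertips, in mm); z points along the fingers, y is the line along which they close (so a half turn about z gives the same grasp; the last joint's range is limited). The gripper opens to 85 mm and grips with 20 to 120 N. Pads are 22 mm wide; open, the fingers measure 114 mm over their backs; the gripper's body (76 mm by 85 mm) begins 54 mm behind the grasp point. The pads swing forward as they close: fully open they stand 13 mm farther back than shut.
Start: joints at [0.99, 0.313, 1.498, -0, 1.331, -0.223], TCP at [183.876, 491.753, 248.294] pointing down, gripper open.
Joint ranges: [-2.94, 2.94], [-0.97, 2.17], [0.19, 2.56], [-1.23, 4.37], [0.02, 3.11], [-2.88, 2.88]. Speed limits (rad/s): [2.39, 2.39, 3.01, 3.14, 3.14, 3.14].

### API

Orientations are given as a unit quaternion [w, x, y, z].
In Python, from rig import sense, capture, finish_job, boxes_of, tips_ahead gives the robot as it stands.
- The arm moves only by the tool drive_tool, never from a script. Its argument "commands" is text: rows parted by semicolons, each of 7 numbers parted by spaces: the shift along the world's x, y, z in units of 0.1 m (1.0 is 0.1 m), then the turn, a rotation vector about the world's x, y, z in units of pi/4 rad (1.0 is pi/4 rad), then the opening in per cent of the stroke, from 0 (shut) to 100 (fully open). A call has 1 to 20 rows; each row shifts and turns the commanded pose from where the row before left it; what a row does not reach is not made up. A row lasts 1/12 s, in which the tool goes at most 41.7 mm and 7.16 degrees, less where a joint would pass 70% of its speed; a pose out of reach is approached as far as the arm can. A call with a number of a shift or a turn outside -1 to 1 is refused whole. A call with a gripper value outside its range is refused whole. The fingers move at their own pace and stop on an object; "force" is the grip in N (left out, the last holds). Time passes only in rows, so rows that do not move let the fingers close. It gives the time, the measured TCP pose, the force, the opening and the grip force at its end, in the units of the state.
- sense(): the state, without advancing time (a new reading comes with each control period).
- capture(name): name is "scene" or "top" or "wrist"; returns a dict with "pixels" (384x512x3 uint8, blue, green, red), "fov_y" (degrees; the focal length in pixels is half the picture's height over the tangent of half this angle, whatever the lens; pixels are square), "cx", "cy" (the principal point, pixels), "position" and "attitude" of the camera in the world; the wrist camera has in their place "tool_from_camera" (4x4, takes a point from camera to tool coordinates, whose origin is the TCP and whose axes are the flange's). Camera axes: x right, y down, z forward; pixel columns grow to the right and rows downward; lengths in mm; the calibration is good to about 2 mm. A picture is of the moment at which its call begins: read the wrist's pose just before it. There is no depth.
- finish_job(): hands the job in; it is judged then, once.
Trained networks look in a picture, given as the dict that the camera call returned (one of the last four; its "shot" number tells which), for a name from the list of things; names that differ only in an ending like _2 or _b are one class to them, and where a whole thing is asked for, a point or a joint stands for the part that bears it (a point fixed in the world has none). Each returns a list of dicts, best first, with "confidence" (0 to 1); they miss things now and then, are a little off and sometimes report something else, mostly with a low value. They report only what shows in the picture. A call takes as long as a camera call. They do not tell look-alikes from the thing itself.
- boxes_of(picture, name): "position" ([column, row] in pixels, amid what is visible of it).
The state is a dict: "time_s": time; "joints": joint angles; "dq": joint speeds; "tau": joint torques, N m; "eef_pos": TCP position; "ee_rot": TCP orientation; "force": force on the tool from outside, world axes, zero at the start; "wrist_torque": the same for the moment, N m; "grip_width": opening from 0.0 (shut) to 1.0 (fully open); "grip_force": force on a finger pad.
Only numpy, scipy, OpenCV 4.12 (cv2) and the standard library are available. Lean on these libraries where they do the work, as an engineer would, in place of code of your own. Each camera call takes 0.05 s, during which the arm holds its last target. There are 200 camera calls.

### The job

Take the flat grater out of the wooden caddy and hang it on the red-headed peg of the steel stand: slide its side slot sideways over the peg, between the black clamp and the red head, until the peg is at the slot's inner end, then let it down gently so that the peg sits fully home in the notch, and let go. Feel for the peg, whose height varies, and never press or drop the grater hard against the stand; leave the cucumber, knife and bottle where they are.

Things in the scene. Friction and masses are not known exactly. Their poses are not given: they have to be found in the camera images.
- grater: Flat steel hand grater, black handle on top, 160 mm tall, about 0.25 kg, standing upright in the caddy. Origin: middle of lower edge; x = through thickness, y = width, z = up. Steel plate 5 mm thick (x -2.5 to 2.5). Blade: y -40 to 40 for z 0 to 44, then y -30 to 24 for z 44 to 85; plate goes on up to z 130. Both faces are alike: it may hang either way round. Centre of mass near y 0, z 72.
- slot_mouth (a point): Point on the grater under its upper jaw (grater frame y 34, z 70 mm; its axes). Side slot, open to +y: z 85 to 96, end wall at y -6. Lower jaw (blade top edge, z 85) begins at y 24; upper jaw (underside z 96) reaches out to y 44 and its plate fills z 96 to 130. So below the upper jaw, y 24 to 44, there is free space down to z 44: room to bring the peg in, then feel it with the jaw.
- notch (a point): Where the peg's axis lies on the grater when it hangs fully home: y 0, z 105 mm in the grater's frame; its axes. The notch, at the slot's inner end, is 12 mm wide (y -6 to 6) and goes up from the slot (z 96) to z 109.
- handle (a point): Middle of the grater's black handle, y 0, z 147 mm in the grater's frame; its axes. Handle bar: 20 mm thick in x (grip it across this), y -38 to 38, z 130 to 160.
- caddy: Fixed wooden drying caddy, 68 x 124 x 52 mm (x, y, z), origin centre of underside, z up. One well along y, 8 mm wide and 88 mm long, floor at z 10 mm; the grater stands in it, its axes parallel to the caddy's, its lower 42 mm inside. Lift it straight up.
- stand: Fixed steel stand: base 120 x 150 x 8 mm, post 16 mm thick up to z 134. Origin centre of underside, z up, x = the way the peg points. Black clamp block 30 x 30 mm on the post, from 34 below to 13 mm above the peg's axis; from its face at x 15 the peg, a level 8 mm steel pin at y 0, runs 16 mm along +x to a red head 18 mm across, 4 mm thick. Rigid in use; clamp height set by hand, not measured.
- peg_mark (a point): Datum point of the stand's frame, below the peg: x 23, y 0, z 115 mm; its axes. In x it is the middle of the 16 mm gap between clamp and red head, where the plate must hang. The peg's axis passes straight above it, 6 to 42 mm higher (121 to 157 mm above the stand's underside, not measured: see or feel it).
- cucumber: Green cucumber, 180 mm long along its y, 38 mm thick, lying on the grey board; origin at its underside. Leave it alone.
- knife: Knife with black handle, 200 mm long along its y, lying on the grey board; origin at its underside. Leave it alone.
- bottle: Clear water bottle with a green cap, 64 mm in diameter, 190 mm tall, upright; origin centre of underside. Leave it alone.
Not all that is in view belongs to the job. Of the things that look like the caddy, take the one that is farthest to the robot's right at the start.

How it is judged (in metres and radians):
On the way:
1. the grater is lifted clear of the caddy (z of grater in the frame of caddy above 0.06 m), for 0.1 s.
At the end, for the whole second after the job is handed in: The grater hangs at rest from the peg, its weight on the stand (more than 1 N), upright to 0.2 rad, the peg in the notch (notch point within 5 mm sideways and 8 mm along the peg of the mark, and 3 to 45 mm above it, which covers all heights of the peg) (y of notch in the frame of peg_mark between -0.005 and 0.005 m and x of notch in the frame of peg_mark between -0.008 and 0.008 m and z of notch in the frame of peg_mark between 0.003 and 0.045 m and contact force between grater and stand above 1 N and angle between grater's own z axis and vertical below 0.2 rad and linear speed of grater below 0.03 m/s and angular speed of grater below 0.3 rad/s); the robot touches nothing.
It fails at once if the grater is pressed, knocked or dropped against the stand with more than 18 N (contact force between grater and stand above 18 N).
It fails at once if the grater is dropped or thrown onto the peg: with the peg at the slot's inner end or in the notch, it moves faster than 0.2 m/s (y of notch in the frame of peg_mark between -0.006 and 0.006 m and x of notch in the frame of peg_mark between -0.008 and 0.008 m and z of notch in the frame of peg_mark between 0 and 0.056 m and linear speed of grater above 0.2 m/s).
It fails at once if the cucumber is moved by more than 30 mm (distance of cucumber from where it was at the start of the episode above 0.03 m).
It fails at once if the knife is moved by more than 30 mm (distance of knife from where it was at the start of the episode above 0.03 m).
It fails at once if the bottle is moved by more than 30 mm (distance of bottle from where it was at the start of the episode above 0.03 m).
It also fails if it takes over 53 s, if anything falls off the work surface, if the arm or the gripper's body presses on something with over 40 N, if the wrist force passes 120 N, or if a joint passes its speed limit or range.

## Working session

There is one attempt and no reset: what is moved stays moved. The work goes in short steps, Python scripts to look and compute and a tool call to move; the robot and the scene stay as the last step left them, time stands still between calls to the robot, and variables do not carry over. Pictures are saved under pics/ and viewed, at most 10 in all, crops included, and the job is handed in when it is done.

Besides the shell and the picture viewer there is one more tool, called as name(argument=value, ...), one argument or row to a line, values as JSON. drive_tool: Moves the arm, as the interface text tells. Shifts and turns lie within -1 to 1; 1 stands for 0.1 m of shift or pi/4 rad of turn. Its arguments: {"type":"object","properties":{"commands":{"type":"string"},"force":{"type":"number"}},"required":["commands"]}

```bash
mkdir -p pics; cat > h.py <<'E'
import numpy as np, cv2
from scipy.spatial.transform import Rotation as R
from rig import sense, capture, finish_job, boxes_of, tips_ahead
def Rq(q): return R.from_quat(np.r_[q[1:],q[0]]).as_matrix()
def cam(p,s=None):
    f=192/np.tan(np.radians(p['fov_y']/2)); K=np.array([[f,0,p['cx']],[0,f,p['cy']],[0,0,1]])
    if 'position' in p:
        A=np.array(p['attitude'],float); A=A if A.shape==(3,3) else Rq(A); return K,A,np.array(p['position'],float)
    T=np.array(p['tool_from_camera']); r=Rq(s['ee_rot'])
    return K,r@T[:3,:3],r@T[:3,3]+np.array(s['eef_pos'])
def ray(C,px):
    K,A,c=C; d=A@np.linalg.solve(K,[px[0],px[1],1]); return c,d/np.linalg.norm(d)
def atz(C,px,z):
    c,d=ray(C,px); return c+d*(z-c[2])/d[2]
def tri(rs):
    M=sum(np.eye(3)-np.outer(d,d) for c,d in rs); b=sum((np.eye(3)-np.outer(d,d))@c for c,d in rs)
    return np.linalg.solve(M,b)
def proj(C,X):
    K,A,c=C; q=K@(A.T@(np.array(X)-c)); return q[:2]/q[2]
E
python3 - <<'E'
from h import *
for n in('scene','top'):
    p=capture(n); cv2.imwrite(f'pics/{n}0.png',p['pixels']); C=cam(p); np.savez(f'{n}.npz',K=C[0],A=C[1],c=C[2])
    print(n,p['fov_y'],C[2],C[1][:,2])
    for k in('grater','handle','caddy','stand','slot_mouth','bottle','cucumber','knife'):
        print(k,[(np.round(b['position']).tolist(),round(b['confidence'],2),atz(C,b['position'],0)[:2].round().tolist()) for b in boxes_of(p,k)[:4]])
print(sense()['ee_rot'])
E
```

```text
scene 55.41332975755628 [1164.86729069  367.38172234  932.63106388] [-0.58209147 -0.31786193 -0.74842054]
grater [([307.0, 214.0], 0.65, [479.0, 149.0]), ([200.0, 268.0], 0.19, [803.0, -36.0])]
handle [([308.0, 215.0], 0.91, [479.0, 153.0])]
caddy [([327.0, 297.0], 0.96, [705.0, 314.0]), ([369.0, 177.0], 0.85, [223.0, 270.0]), ([367.0, 245.0], 0.84, [496.0, 353.0]), ([304.0, 235.0], 0.78, [557.0, 175.0])]
stand [([212.0, 180.0], 0.84, [506.0, -196.0]), ([308.0, 211.0], 0.64, [465.0, 147.0])]
slot_mouth [([309.0, 213.0], 0.55, [473.0, 154.0])]
bottle [([139.0, 186.0], 0.95, [653.0, -397.0])]
cucumber [([242.0, 260.0], 0.86, [722.0, 54.0])]
knife [([199.0, 265.0], 0.68, [797.0, -44.0])]
top 57.409369206580415 [ 422.36426755   21.03981141 1031.92028641] [ 0.11019033 -0.03391424 -0.99333173]
grater [([182.0, 176.0], 0.64, [585.0, 207.0])]
handle [([184.0, 176.0], 0.91, [584.0, 200.0])]
caddy [([141.0, 131.0], 0.67, [725.0, 329.0]), ([197.0, 187.0], 0.59, [553.0, 164.0]), ([158.0, 292.0], 0.59, [252.0, 275.0]), ([368.0, 128.0], 0.41, [722.0, -359.0])]
stand [([320.0, 198.0], 0.97, [510.0, -202.0])]
slot_mouth [([183.0, 175.0], 0.94, [587.0, 204.0]), ([321.0, 198.0], 0.22, [511.0, -203.0])]
bottle [([368.0, 128.0], 0.8, [723.0, -359.0])]
cucumber [([232.0, 120.0], 0.69, [755.0, 56.0])]
knife [([262.0, 102.0], 0.85, [808.0, -38.0]), ([231.0, 120.0], 0.24, [755.0, 58.0])]
[ 2.96665528e-06  1.77933835e-01  9.84042453e-01 -2.06513551e-05]
```

```bash
python3 - <<'E'
import cv2,numpy as np
s=cv2.imread('pics/scene0.png');t=cv2.imread('pics/top0.png')
a=cv2.resize(s[130:330,150:400],(800,600)) if 0 else cv2.resize(s[150:310,170:385],None,fx=3.6,fy=3.6,interpolation=cv2.INTER_CUBIC)
cv2.imwrite('pics/a.png',a)
b=cv2.resize(t[90:310,120:400],None,fx=2.7,fy=2.7,interpolation=cv2.INTER_CUBIC)
cv2.imwrite('pics/b.png',b); print(a.shape,b.shape)
E
```

```text
(576, 774, 3) (594, 756, 3)
```

View pics/a.png

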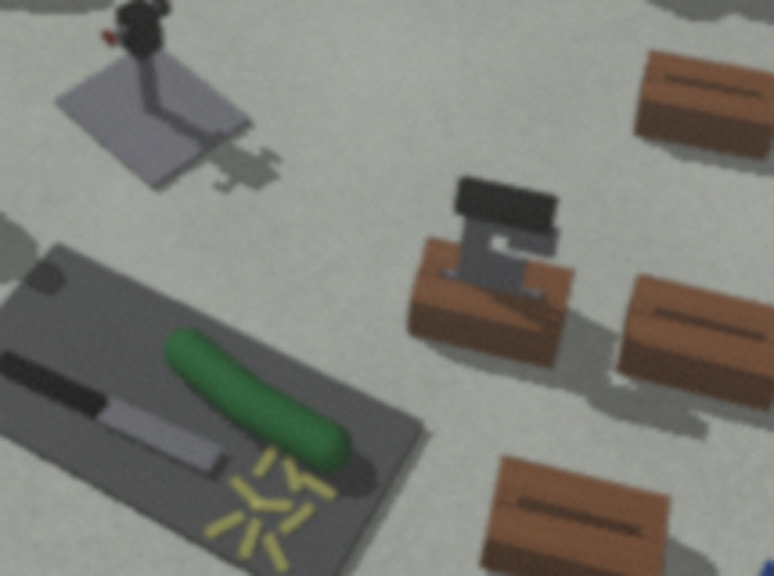

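View pics/b.png

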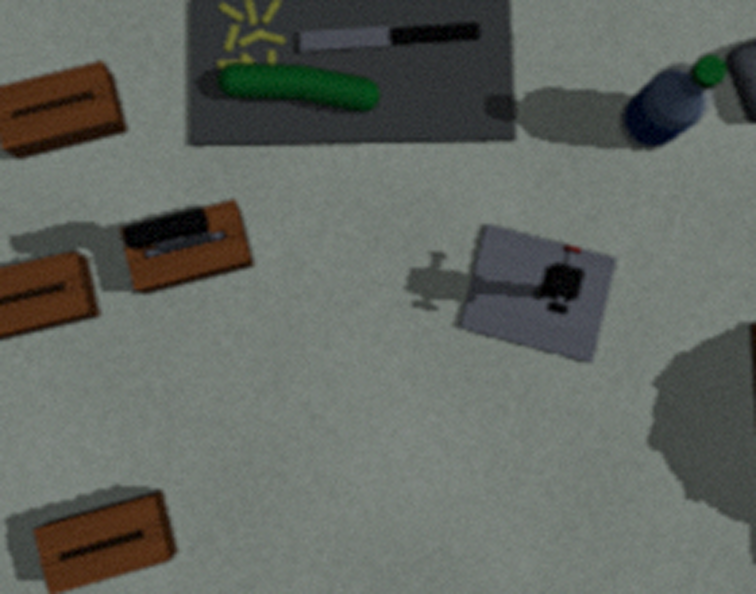

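The crops show four look-alike caddies, given in full-image top-camera pixels: (141,131), (197,187), (~135,200) and (158,292). Only the one at (197,187) has the grater in it, and it's also the farthest right (y≈164). Its slot opens to the robot's left. The red-headed peg is at top px (~331,183) and points roughly along +x.

```bash
python3 - <<'E'
from h import *
L=lambda n:(lambda z:(z['K'],z['A'],z['c']))(np.load(n+'.npz'))
S,T=L('scene'),L('top')
b=lambda x,y:(120+x/2.7,90+y/2.7)
a=lambda x,y:(170+x/3.6,150+y/3.6)
print('handle tri',tri([ray(S,(308,215-12)),ray(T,(184,176))]).round(),tri([ray(S,a(508,203)),ray(T,(183.5,175.5))]).round(), atz(T,(184,176),160).round())
def yaw(p,q,z):
    d=atz(T,q,z)-atz(T,p,z); return np.degrees(np.arctan2(d[1],d[0])).round(1),np.linalg.norm(d).round(1)
print('handle dir',yaw(b(207,217),b(123,235),165),'caddy edge',yaw(b(252,265),b(145,292),52),yaw(b(237,201),b(123,226),52))
cs=[b(483,226),b(614,257),b(591,360),b(459,327)]
print('stand corners',[atz(T,c,8)[:2].round() for c in cs],sum(atz(T,c,8) for c in cs)/4, yaw(cs[3],cs[0],8),yaw(cs[2],cs[1],8),yaw(cs[1],cs[0],8),yaw(cs[2],cs[3],8))
print('redhead tri',tri([ray(S,a(110,37)),ray(T,b(573,249))]).round())
t=cv2.imread('pics/top0.png');s=cv2.imread('pics/scene0.png')
for im in(t,s):
    m=(im[...,2].astype(int)>1.6*im[...,1])&(im[...,2].astype(int)>1.6*im[...,0])&(im[...,2]>60)
    n,l,st,ce=cv2.connectedComponentsWithStats(m.astype(np.uint8))
    print([(ce[i].round(1),st[i,4]) for i in range(1,n) if st[i,4]>3])
E
```

```text
handle tri [560. 173. 159.] [561. 180. 150.] [560. 173. 160.]
handle dir (np.float64(101.2), np.float64(78.3)) caddy edge (np.float64(103.1), np.float64(113.3)) (np.float64(101.5), np.float64(120.7))
stand corners [array([ 584., -139.]), array([ 547., -283.]), array([ 434., -252.]), array([ 474., -109.])] [ 509.59934778 -195.7252748     8.        ] (np.float64(-15.4), np.float64(114.4)) (np.float64(-15.6), np.float64(116.3)) (np.float64(75.4), np.float64(148.1)) (np.float64(74.6), np.float64(147.8))
redhead tri [ 540. -207.  121.]
[(array([139.6, 128.8]), np.int32(839)), (array([191.7, 183.2]), np.int32(575)), (array([332.5, 181.8]), np.int32(4)), (array([128.5, 199.3]), np.int32(907)), (array([477.2, 213.4]), np.int32(453)), (array([488. , 239.9]), np.int32(156)), (array([489.2, 263.5]), np.int32(107)), (array([501.5, 281.4]), np.int32(92)), (array([157.6, 291. ]), np.int32(970)), (array([433.6, 292.9]), np.int32(559)), (array([507.8, 300.5]), np.int32(16))]
[(array([137.8,  58.4]), np.int32(12)), (array([148.5,  59.2]), np.int32(10)), (array([120.6,  72.1]), np.int32(126)), (array([162.1,  67.3]), np.int32(68)), (array([159.5,  76.9]), np.int32(118)), (array([127.3,  83.8]), np.int32(138)), (array([144.8,  84.1]), np.int32(155))]
```

drive_tool(
  commands="0.269 -0.228 0.037 0 0 -0.0915 100; 0.269 -0.228 0.037 0 0 -0.0915 100; 0.269 -0.228 0.037 0 0 -0.0915 100; 0.269 -0.228 0.037 0 0 -0.0915 100; 0.269 -0.228 0.037 0 0 -0.0915 100; 0.269 -0.228 0.037 0 0 -0.0915 100; 0.269 -0.228 0.037 0 0 -0.0915 100; 0.269 -0.228 0.037 0 0 -0.0915 100; 0.269 -0.228 0.037 0 0 -0.0915 100; 0.269 -0.228 0.037 0 0 -0.0915 100; 0.269 -0.228 0.037 0 0 -0.0915 100; 0.269 -0.228 0.037 0 0 -0.0915 100; 0.269 -0.228 0.037 0 0 -0.0915 100; 0.269 -0.228 0.037 0 0 -0.0915 100; 0 0 0 0 0 0 100; 0 0 0 0 0 0 100",
  force=60,
)

```text
time_s: 2.23
eef_pos: [561.3, 171.4, 299.5]
ee_rot: [-0.0, 0.631, 0.776, -0.0]
force: [-0.4, 0.2, -1.5]
grip_width: 1.0
grip_force: 0.0
```

```bash
python3 - <<'E'
from h import *
s=sense(); p=capture('wrist'); C=cam(p,s); cv2.imwrite('pics/w1.png',p['pixels']); np.savez('w1.npz',K=C[0],A=C[1],c=C[2])
print(s['time_s'],np.round(s['eef_pos']),np.round(Rq(s['ee_rot']),3).tolist(),C[2].round(),C[1][:,2].round(2))
print(s['force'],tips_ahead() if callable(tips_ahead) else tips_ahead)
for k in('handle','grater','caddy'):
    print(k,[(np.round(b['position']).tolist(),round(b['confidence'],2),atz(C,b['position'],170).round()) for b in boxes_of(p,k)[:3]])
E
```

```text
2.2333 [561. 171. 300.] [[-0.203, 0.979, -0.001], [0.979, 0.203, -0.0], [0.0, -0.001, -1.0]] [546. 242. 425.] [ 0.06 -0.28 -0.96]
[-0.43936164  0.18083869 -1.47336937] 17.0
handle [([259.0, 175.0], 0.94, array([562., 185., 170.]))]
grater [([256.0, 176.0], 0.94, array([559., 184., 170.]))]
caddy [([246.0, 150.0], 0.97, array([545., 206., 170.])), ([244.0, 36.0], 0.94, array([525., 298., 170.])), ([42.0, 50.0], 0.77, array([362., 253., 170.]))]
```

View pics/w1.png

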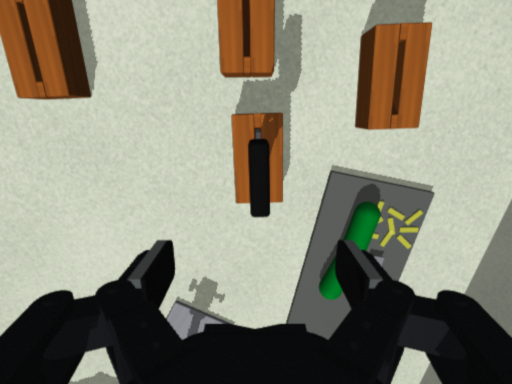

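Wrist view: the grater handle runs from about (259,139) to (260,216), with its caddy around it, and it lines up with the image's vertical axis.

```bash
python3 - <<'E'
from h import *
z=np.load('w1.npz');C=(z['K'],z['A'],z['c']); im=cv2.imread('pics/w1.png').max(2)
rows=[r for r in range(130,222)]
L=[]
for r in range(150,212,4):
    c=[x for x in range(235,290) if im[r,x]<40]; L.append((r,min(c),max(c)))
print(L[::5])
col=[r for r in rows if im[r,260]<40]; print(min(col),max(col))
m=[((l+h)/2+.5,r) for r,l,h in L]
P=np.array([atz(C,q,170) for q in m]); v=np.polyfit(P[:,1],P[:,0],1); print('dx/dy',v[0],'yaw',-np.degrees(np.arctan(v[0])))
print('near end',atz(C,(260,max(col)+.5),170),'far end z140/170',atz(C,(259.5,min(col)),140),atz(C,(259.5,min(col)),170))
print('width',np.linalg.norm(atz(C,(L[8][1],L[8][0]),170)-atz(C,(L[8][2]+1,L[8][0]),170)))
E
```

```text
[(150, 249, 268), (170, 250, 268), (190, 250, 268), (210, 251, 268)]
139 215
dx/dy -0.23217697663504167 yaw 13.071172821977143
near end [571.52704098 145.33233186 170.        ] far end z140/170 [556.5604467  215.65440053 140.        ] [555.46597565 218.39705495 170.        ]
width 18.166759852132373
```

drive_tool(
  commands="0.01 0.05 -0.15 0 0 0.015 100; 0.01 0.05 -0.25 0 0 0.014 100; 0 0 -0.25 0 0 0 100; 0 0 -0.25 0 0 0 100; 0 0 -0.25 0 0 0 100; 0 0 -0.17 0 0 0 100; 0 0 -0.09 0 0 0 100; 0 0 0 0 0 0 100; 0 0 0 0 0 0 0; 0 0 0 0 0 0 0; 0 0 0 0 0 0 0; 0 0 0 0 0 0 0; 0 0 0 0 0 0 0; 0 0 0 0 0 0 0; 0 0 0 0 0 0 0; 0 0 0 0 0 0 0",
  force=60,
)

```text
time_s: 3.77
eef_pos: [562.8, 182.6, 159.8]
ee_rot: [0.0, 0.621, 0.783, 0.001]
force: [-0.0, 0.5, 5.3]
grip_width: 0.223
grip_force: 59.6
```

drive_tool(
  commands="0 0 0.05 0 0 0 0; 0 0 0.1 0 0 0 0; 0 0 0.12 0 0 0 0; 0 0 0.12 0 0 0 0; 0 0 0.15 0 0 0 0; 0 0 0.2 0 0 0 0; 0 0 0.2 0 0 0 0; 0 0 0.2 0 0 0 0; 0 0 0.25 0 0 0 0; 0 0 0.25 0 0 0 0; 0 0 0.25 0 0 0 0; 0 0 0.2 0 0 0 0; 0 0 0.1 0 0 0 0; 0 0 0 0 0 0 0",
)

```text
time_s: 4.93
eef_pos: [562.5, 182.6, 380.9]
ee_rot: [0.001, 0.621, 0.783, 0.001]
force: [-0.0, 0.1, -3.1]
grip_width: 0.225
grip_force: 59.0
```

drive_tool(
  commands="-0.02 -0.15 0 0 0 -0.02 0; -0.04 -0.3 0 0 0 -0.045 0; -0.04 -0.34 0 0 0 -0.045 0; -0.04 -0.34 0 0 0 -0.045 0; -0.04 -0.34 0 0 0 -0.045 0; -0.04 -0.34 0 0 0 -0.045 0; -0.04 -0.34 0 0 0 -0.045 0; -0.04 -0.34 0 0 0 -0.045 0; -0.04 -0.34 0 0 0 -0.045 0; -0.04 -0.34 0 0 0 -0.045 0; -0.04 -0.34 0 0 0 -0.045 0; -0.04 -0.34 0 0 0 -0.045 0; -0.04 -0.34 0 0 0 -0.045 0; -0.03 -0.34 0 0 0 -0.045 0; -0.03 -0.25 0 0 0 -0.025 0; 0 -0.1 0 0 0 0 0; 0 0 0 0 0 0 0; 0 0 0 0 0 0 0",
)

```text
time_s: 6.43
eef_pos: [506.5, -304.8, 377.5]
ee_rot: [-0.001, 0.794, 0.608, 0.0]
force: [-0.9, 0.5, -2.1]
grip_width: 0.223
grip_force: 59.1
```

```bash
python3 - <<'E'
from h import *
s=sense(); p=capture('wrist'); C=cam(p,s); cv2.imwrite('pics/w2.png',p['pixels']); np.savez('w2.npz',K=C[0],A=C[1],c=C[2],e=s['eef_pos'])
print(s['time_s'],np.round(s['eef_pos']),np.degrees(np.arctan2(*Rq(s['ee_rot'])[1::-1,1])),C[2].round(),s['force'])
E
```

```text
6.4333 [ 507. -305.  377.] -15.167377380217333 [ 525. -236.  503.] [-0.94246421  0.47679105 -2.05218095]
```

View pics/w2.png

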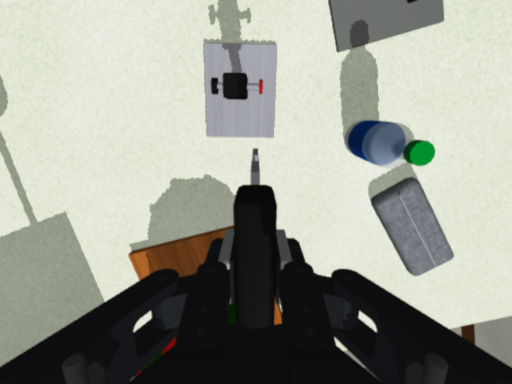

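The wrist view shows the red head at (262,87), the clamp at (235,86) and the base edges parallel to the image. The grater plate, at column 255, points at the gap.

```bash
python3 - <<'E'
from h import *
L=lambda n:(lambda z:(z['K'],z['A'],z['c']))(np.load(n+'.npz'))
S,T,W=L('scene'),L('top'),L('w2')
def red(f,x0,x1,y0,y1):
    im=cv2.imread(f).astype(float)[y0:y1,x0:x1]; w=np.clip(im[...,2]-im[...,:2].max(2)-15,0,None)
    y,x=np.mgrid[y0:y1,x0:x1]; return np.array([(w*x).sum(),(w*y).sum()])/w.sum()
rs,rt,rw=red('pics/scene0.png',190,212,150,172),red('pics/top0.png',322,342,172,192),red('pics/w2.png',252,272,75,100)
print(rs,rt,rw)
X=tri([ray(S,rs),ray(T,rt),ray(W,rw)]); print('head',X.round(1),[ (proj(c,X)-p).round(1) for c,p in((S,rs),(T,rt),(W,rw))])
im=cv2.imread('pics/w2.png'); v=im.max(2).astype(int); 
print('row86',v[86,205:276].tolist()); print('row 87 R-G',(im[87,240:270,2].astype(int)-im[87,240:270,1]).tolist())
for r in(50,70,110,125,133): print(r,v[r,196:212].tolist(),v[r,268:284].tolist())
print('col',v[32:46,240].tolist(),v[130:142,240].tolist())
for r in(155,165,175): print(r,v[r,244:268].tolist())
E
```

```text
[199.82075472 159.67924528] [332.16753927 181.77486911] [260.51381643  86.72309179]
head [ 540.9 -207.7  123.2] [array([-0.5, -0.1]), array([-0.3,  0.6]), array([ 0.3, -0.6])]
row86 [166, 167, 171, 169, 166, 146, 74, 27, 24, 20, 21, 47, 147, 169, 172, 171, 164, 120, 53, 23, 21, 22, 22, 21, 22, 23, 23, 22, 22, 22, 23, 23, 17, 16, 16, 16, 15, 16, 18, 15, 15, 55, 146, 167, 167, 168, 167, 167, 166, 166, 166, 166, 163, 133, 143, 186, 194, 167, 164, 171, 171, 172, 172, 171, 172, 171, 172, 170, 171, 172, 183]
row 87 R-G [0, 1, 0, -1, 0, -1, -1, -1, -3, -3, -2, -2, -3, -2, -2, -3, -2, -2, 4, 73, 169, 176, 85, 12, 0, -1, -2, -2, -3, -2]
50 [232, 233, 231, 231, 231, 230, 226, 177, 162, 172, 173, 169, 165, 167, 167, 167] [175, 170, 172, 174, 175, 172, 174, 177, 170, 223, 233, 235, 235, 236, 236, 236]
70 [232, 234, 232, 230, 231, 232, 234, 232, 180, 168, 173, 172, 168, 166, 167, 167] [172, 171, 172, 175, 173, 172, 173, 170, 195, 229, 236, 236, 234, 234, 232, 232]
110 [231, 230, 231, 232, 233, 234, 234, 235, 232, 185, 164, 170, 170, 168, 169, 170] [170, 167, 168, 167, 168, 168, 168, 222, 231, 231
[... 167 characters left out ...]
 230, 230, 231, 233, 233, 232]
133 [230, 231, 228, 230, 236, 236, 236, 235, 235, 231, 181, 165, 169, 168, 168, 169] [165, 166, 166, 169, 169, 170, 225, 234, 234, 232, 232, 233, 235, 236, 236, 235]
col [163, 156, 161, 191, 216, 200, 166, 157, 158, 158, 144, 119, 109, 112] [171, 170, 172, 172, 171, 172, 177, 211, 233, 233, 233, 232]
155 [231, 232, 231, 229, 228, 228, 228, 224, 162, 105, 124, 133, 136, 140, 193, 227, 230, 230, 230, 231, 233, 235, 234, 233]
165 [230, 229, 229, 231, 233, 232, 223, 134, 72, 66, 65, 64, 64, 66, 84, 182, 227, 233, 231, 229, 231, 231, 231, 231]
175 [232, 234, 234, 234, 234, 232, 189, 124, 103, 102, 101, 101, 102, 101, 104, 139, 214, 231, 234, 233, 233, 233, 233, 231]
```

drive_tool(
  commands="-0.01 0 -0.1 0 0 0 0; -0.01 0 -0.2 0 0 0 0; 0 0.01 -0.25 0 0 0 0; 0 0 -0.25 0 0 0 0; 0 0 -0.25 0 0 0 0; 0 0 -0.25 0 0 0 0; 0 0 -0.2 0 0 0 0; 0 0 -0.1 0 0 0 0; 0 0 -0.05 0 0 0 0; 0 0 0 0 0 0 0; 0 0 0 0 0 0 0",
)

```text
time_s: 7.4
eef_pos: [505.0, -304.3, 214.4]
ee_rot: [0.001, 0.794, 0.608, 0.0]
force: [-0.3, -1.3, -1.5]
grip_width: 0.222
grip_force: 59.0
```

```bash
python3 - <<'E'
from h import *
s=sense(); p=capture('wrist'); C=cam(p,s); np.savez('w3.npz',K=C[0],A=C[1],c=C[2],e=s['eef_pos'])
q=capture('scene');cv2.imwrite('pics/w3.png',p['pixels']);cv2.imwrite('pics/scene3.png',q['pixels'])
a=p['pixels'][0:240,120:400]; a=cv2.resize(a,None,fx=2,fy=2); b=cv2.resize(q['pixels'][100:180,130:230],None,fx=2.4,fy=2.4,interpolation=cv2.INTER_CUBIC)
o=np.zeros((480,800,3),np.uint8); o[:,:560]=a; o[:192,560:800]=b; cv2.imwrite('pics/c3.png',o)
print(s['time_s'],np.round(s['eef_pos'],1),Rq(s['ee_rot']).round(3).tolist(),C[2].round(),s['force'])
E
```

```text
7.4 [ 505.  -304.3  214.4] [[0.261, 0.965, 0.001], [0.965, -0.261, -0.001], [-0.001, 0.002, -1.0]] [ 524. -235.  339.] [-0.30169261 -1.25710799 -1.53976085]
```

View pics/c3.png

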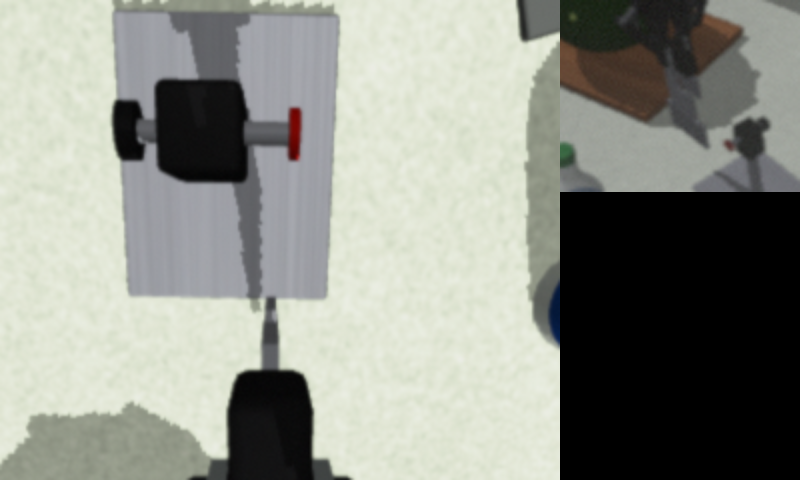

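The close view shows the peg running from the clamp face (crop 246) to the red head (crop 289–301, rows 107–160). The plate's leading edge is at crop (270,300–370), just right of the centre of the gap.

```bash
python3 - <<'E'
from h import *
L=lambda n:(lambda z:(z['K'],z['A'],z['c']))(np.load(n+'.npz'))
S,T,W,W3=L('scene'),L('top'),L('w2'),L('w3'); E=np.load('w3.npz')['e']
im=cv2.imread('pics/w3.png').astype(float); w=np.clip(im[40:90,255:280,2]-im[40:90,255:280,:2].max(2)-15,0,None)
y,x=np.mgrid[40:90,255:280]; r3=np.array([(w*x).sum(),(w*y).sum()])/w.sum(); ys=np.where(w.max(1)>30)[0]+40; xs=np.where(w.max(0)>40)[0]+255
print(r3,ys[[0,-1]],xs[[0,-1]],'f',W3[0][0,0])
rw=(260.51,86.72);rs=(199.8,159.7);rt=(332.2,181.8)
for n,l in(('w2w3',[(W,rw),(W3,r3)]),('all',[(S,rs),(T,rt),(W,rw),(W3,r3)])):
    X=tri([ray(c,p) for c,p in l]); print(n,X.round(1))
e=np.array([.9653,-.261,0]);u=np.array([.261,.9653,0])
for z in(120,126,132,140):
    X=atz(W3,r3,z); C=atz(W3,(243,66.5),z)
    rr=[atz(W3,(r3[0],a),z)@u for a in(ys[0],ys[-1]+1)]
    print(z,'head rel TCP e,u',((X-E)@e).round(1),((X-E)@u).round(1),'clampface e',((C-E)@e).round(1),'head dia',rr[0]-rr[1])
for r in(155,165,175,180):
    v=cv2.imread('pics/w3.png').max(2)[r,240:272]; i=np.where(v<185)[0]+240; print(r,i.min(),i.max())
for z,uu in((80,44),(70,40),(150,44)):
    print(proj(W3,np.r_[E[:2],0]+uu*u+[0,0,z]))
E
```

```text
[267.03795364  65.66635885] [54 79] [265 269] f 274.64698319716547
w2w3 [ 539.7 -209.3  138.2]
all [ 540.9 -207.6  123.2]
120 head rel TCP e,u 9.4 103.4 clampface e -8.2 head dia 17.491848644861747
126 head rel TCP e,u 9.1 102.5 clampface e -8.0 head dia 17.013474250258056
132 head rel TCP e,u 8.8 101.7 clampface e -7.8 head dia 16.53509985565441
140 head rel TCP e,u 8.5 100.5 clampface e -7.5 head dia 15.897267329516154
155 247 257
165 251 259
175 250 259
180 251 259
[254.27652762 141.79067251]
[254.27076369 144.83145368]
[254.37001772 152.8295303 ]
```

drive_tool(
  commands="0.005 0.035 0 0 0 0 0; 0.02 0.085 0 0 0 0 0; 0.02 0.085 0 0 0 0 0; 0.02 0.085 0 0 0 0 0; 0.023 0.085 0 0 0 0 0; 0.023 0.085 0 0 0 0 0; 0.02 0.085 0 0 0 0 0; 0.02 0.075 0 0 0 0 0; 0.02 0.059 0 0 0 0 0; 0 0 0 0 0 0 0; 0 0 0 0 0 0 0; 0 0 0 0 0 0 0",
)

```text
time_s: 8.5
eef_pos: [521.5, -236.8, 213.1]
ee_rot: [0.0, 0.794, 0.607, -0.0]
force: [-0.2, -0.4, -2.1]
grip_width: 0.223
grip_force: 59.0
```

```bash
python3 - <<'E'
from h import *
s=sense(); p=capture('wrist'); C=cam(p,s); np.savez('w4.npz',K=C[0],A=C[1],c=C[2],e=s['eef_pos']);cv2.imwrite('pics/w4.png',p['pixels'])
q=capture('scene');cv2.imwrite('pics/scene4.png',q['pixels'])
a=p['pixels'][80:200,180:340]; a=cv2.resize(a,None,fx=3,fy=3,interpolation=cv2.INTER_CUBIC); b=cv2.resize(q['pixels'][110:190,150:230],None,fx=4,fy=4,interpolation=cv2.INTER_CUBIC)
o=np.zeros((360,800,3),np.uint8); o[:,:480]=a; o[:320,480:800]=b; cv2.imwrite('pics/c4.png',o)
print(s['time_s'],np.round(s['eef_pos'],1),s['force'])
E
```

```text
8.5 [ 521.5 -236.8  213.1] [-0.15557689 -0.37142422 -2.12607907]
```

View pics/c4.png

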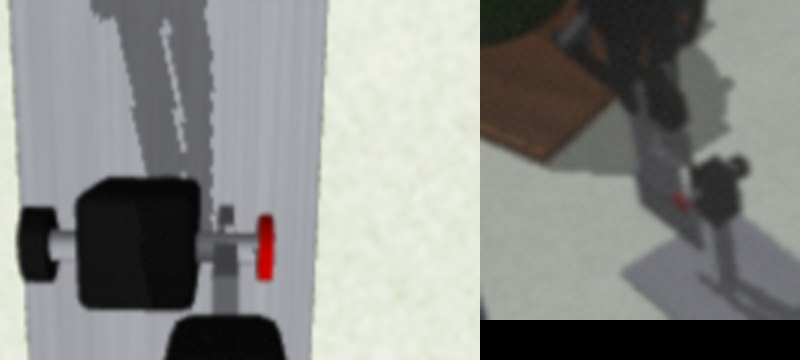

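The plate (crop col 227) is centred in the gap (198–258), and the peg is under the upper jaw. Next I'll lower it until I feel the peg.

drive_tool(
  commands="0 0 -0.03 0 0 0 0; 0 0 -0.04 0 0 0 0; 0 0 -0.04 0 0 0 0; 0 0 -0.03 0 0 0 0; 0 0 -0.02 0 0 0 0; 0 0 0 0 0 0 0; 0 0 0 0 0 0 0",
)

```text
time_s: 9.18
eef_pos: [521.6, -236.5, 197.0]
ee_rot: [-0.0, 0.794, 0.607, -0.0]
force: [-0.1, -0.7, -2.7]
grip_width: 0.227
grip_force: 59.1
```

drive_tool(
  commands="0 0 -0.01 0 0 0 0; 0 0 -0.01 0 0 0 0; 0 0 -0.01 0 0 0 0; 0 0 -0.01 0 0 0 0; 0 0 0 0 0 0 0; 0 0 0 0 0 0 0",
)

```text
time_s: 9.68
eef_pos: [521.6, -236.5, 193.0]
ee_rot: [-0.0, 0.794, 0.607, -0.0]
force: [0.1, 0.2, -1.8]
grip_width: 0.228
grip_force: 59.1
```

drive_tool(
  commands="0 0 -0.01 0 0 0 0; 0 0 -0.01 0 0 0 0; 0 0 0 0 0 0 0; 0 0 0 0 0 0 0",
)

```text
time_s: 10.02
eef_pos: [521.6, -236.5, 191.0]
ee_rot: [-0.0, 0.794, 0.607, -0.0]
force: [-0.4, 0.9, -3.7]
grip_width: 0.225
grip_force: 59.1
```

drive_tool(
  commands="0 0 -0.01 0 0 0 0; 0 0 -0.01 0 0 0 0; 0 0 0 0 0 0 0; 0 0 0 0 0 0 0",
)

```text
time_s: 10.35
eef_pos: [521.6, -236.5, 189.0]
ee_rot: [-0.0, 0.794, 0.607, -0.0]
force: [0.7, 0.5, -1.9]
grip_width: 0.221
grip_force: 59.1
```

drive_tool(
  commands="0 0 -0.01 0 0 0 0; 0 0 -0.01 0 0 0 0; 0 0 0 0 0 0 0; 0 0 0 0 0 0 0",
)

```text
time_s: 10.68
eef_pos: [521.6, -236.5, 187.0]
ee_rot: [-0.0, 0.794, 0.607, -0.0]
force: [-0.3, 0.4, -2.3]
grip_width: 0.221
grip_force: 59.1
```

drive_tool(
  commands="0 0 -0.01 0 0 0 0; 0 0 -0.01 0 0 0 0; 0 0 0 0 0 0 0; 0 0 0 0 0 0 0",
)

```text
time_s: 11.02
eef_pos: [521.6, -236.5, 185.0]
ee_rot: [-0.0, 0.794, 0.607, -0.0]
force: [-0.3, 0.0, -2.3]
grip_width: 0.219
grip_force: 59.1
```

drive_tool(
  commands="0 0 -0.008 0 0 0 0; 0 0 -0.007 0 0 0 0; 0 0 0 0 0 0 0; 0 0 0 0 0 0 0",
)

```text
time_s: 11.35
eef_pos: [521.5, -236.5, 183.5]
ee_rot: [-0.0, 0.794, 0.607, -0.0]
force: [0.1, -0.1, -2.2]
grip_width: 0.221
grip_force: 59.1
```

drive_tool(
  commands="0 0 -0.008 0 0 0 0; 0 0 -0.007 0 0 0 0; 0 0 0 0 0 0 0; 0 0 0 0 0 0 0",
)

```text
time_s: 11.68
eef_pos: [521.6, -236.6, 182.0]
ee_rot: [-0.0, 0.794, 0.607, -0.0]
force: [-0.7, -0.1, -2.9]
grip_width: 0.226
grip_force: 59.1
```

drive_tool(
  commands="0 0 -0.006 0 0 0 0; 0 0 -0.006 0 0 0 0; 0 0 0 0 0 0 0; 0 0 0 0 0 0 0",
)

```text
time_s: 12.02
eef_pos: [521.7, -236.6, 181.2]
ee_rot: [0.0, 0.794, 0.607, 0.0]
force: [-0.1, 0.2, 0.2]
grip_width: 0.223
grip_force: 59.5
```

drive_tool(
  commands="0 0 -0.005 0 0 0 0; 0 0 0 0 0 0 0; 0 0 0 0 0 0 0",
)

```text
time_s: 12.27
eef_pos: [521.7, -236.7, 180.9]
ee_rot: [0.0, 0.794, 0.607, 0.0]
force: [-1.3, 0.2, 4.2]
grip_width: 0.22
grip_force: 60.0
```

drive_tool(
  commands="0 0 0.012 0 0 0 0; 0 0 0.012 0 0 0 0; 0 0 0 0 0 0 0; 0.004 0.015 0 0 0 0 0; 0.004 0.015 0 0 0 0 0; 0.004 0.015 0 0 0 0 0; 0.004 0.015 0 0 0 0 0; 0 0 0 0 0 0 0; 0 0 0 0 0 0 0",
)

```text
time_s: 13.02
eef_pos: [523.2, -230.4, 182.8]
ee_rot: [-0.0, 0.794, 0.608, -0.0]
force: [0.0, 0.0, -2.5]
grip_width: 0.225
grip_force: 59.1
```

drive_tool(
  commands="0.004 0.015 0 0 0 0 0; 0.004 0.015 0 0 0 0 0; 0.004 0.015 0 0 0 0 0; 0.004 0.015 0 0 0 0 0; 0.004 0.015 0 0 0 0 0; 0 0 0 0 0 0 0; 0 0 0 0 0 0 0",
)

```text
time_s: 13.6
eef_pos: [525.2, -223.0, 182.8]
ee_rot: [0.0, 0.794, 0.608, -0.0]
force: [-0.3, -0.4, -2.7]
grip_width: 0.225
grip_force: 59.1
```

drive_tool(
  commands="0.004 0.015 0 0 0 0 0; 0.004 0.015 0 0 0 0 0; 0.004 0.015 0 0 0 0 0; 0.004 0.015 0 0 0 0 0; 0.004 0.015 0 0 0 0 0; 0.004 0.015 0 0 0 0 0; 0.004 0.015 0 0 0 0 0; 0.004 0.015 0 0 0 0 0; 0 0 0 0 0 0 0; 0 0 0 0 0 0 0",
)

```text
time_s: 14.43
eef_pos: [528.4, -211.0, 182.8]
ee_rot: [0.0, 0.794, 0.608, -0.0]
force: [-0.5, 0.5, -3.4]
grip_width: 0.225
grip_force: 59.1
```

drive_tool(
  commands="0.003 0.01 0 0 0 0 0; 0.003 0.01 0 0 0 0 0; 0.002 0.01 0 0 0 0 0; 0.003 0.01 0 0 0 0 0; 0.003 0.01 0 0 0 0 0; 0 0 0 0 0 0 0; 0 0 0 0 0 0 0",
)

```text
time_s: 15.02
eef_pos: [529.8, -206.0, 182.8]
ee_rot: [0.0, 0.794, 0.608, -0.0]
force: [-0.1, 0.2, -1.9]
grip_width: 0.22
grip_force: 59.1
```

drive_tool(
  commands="0.003 0.01 0 0 0 0 0; 0.002 0.01 0 0 0 0 0; 0 0 0 0 0 0 0; 0 0 0 0 0 0 0",
)

```text
time_s: 15.35
eef_pos: [530.3, -204.0, 182.8]
ee_rot: [-0.0, 0.794, 0.607, 0.0]
force: [0.2, 0.8, -2.9]
grip_width: 0.222
grip_force: 59.1
```

drive_tool(
  commands="0.003 0.01 0 0 0 0 0; 0.002 0.01 0 0 0 0 0; 0 0 0 0 0 0 0; 0 0 0 0 0 0 0",
)

```text
time_s: 15.68
eef_pos: [530.8, -202.0, 182.8]
ee_rot: [-0.0, 0.794, 0.607, -0.0]
force: [-0.2, -0.5, -1.9]
grip_width: 0.225
grip_force: 59.1
```

drive_tool(
  commands="0.003 0.01 0 0 0 0 0; 0 0 0 0 0 0 0; 0 0 0 0 0 0 0",
)

```text
time_s: 15.93
eef_pos: [531.1, -201.0, 182.8]
ee_rot: [0.0, 0.794, 0.607, 0.0]
force: [-0.5, 0.4, -1.4]
grip_width: 0.223
grip_force: 59.1
```

drive_tool(
  commands="0.003 0.01 0 0 0 0 0; 0 0 0 0 0 0 0; 0 0 0 0 0 0 0",
)

```text
time_s: 16.18
eef_pos: [531.4, -200.0, 182.8]
ee_rot: [-0.0, 0.794, 0.607, -0.0]
force: [-0.3, -0.0, -2.4]
grip_width: 0.219
grip_force: 59.1
```

drive_tool(
  commands="0.002 0.01 0 0 0 0 0; 0 0 0 0 0 0 0; 0 0 0 0 0 0 0",
)

```text
time_s: 16.43
eef_pos: [531.5, -199.3, 182.8]
ee_rot: [0.0, 0.794, 0.607, -0.0]
force: [-0.5, -2.0, -3.2]
grip_width: 0.224
grip_force: 59.0
```

drive_tool(
  commands="-0.003 -0.012 0 0 0 0 0; -0.003 -0.012 0 0 0 0 0; 0 0 0 0 0 0 0; 0 0 -0.008 0 0 0 0; 0 0 -0.008 0 0 0 0; 0 0 -0.007 0 0 0 0; 0 0 0 0 0 0 0; 0 0 0 0 0 0 0",
)

```text
time_s: 17.1
eef_pos: [531.0, -201.4, 180.4]
ee_rot: [-0.0, 0.794, 0.607, -0.0]
force: [-1.4, 0.9, -2.9]
grip_width: 0.22
grip_force: 59.0
```

Now 0.8 mm below the jaw contact level with no contact force, so the peg is entering the notch.

drive_tool(
  commands="0 0 -0.01 0 0 0 0; 0 0 -0.01 0 0 0 0; 0 0 0 0 0 0 0; 0 0 0 0 0 0 0",
)

```text
time_s: 17.43
eef_pos: [531.0, -201.4, 178.4]
ee_rot: [-0.0, 0.794, 0.607, -0.0]
force: [-0.3, -0.7, -1.8]
grip_width: 0.22
grip_force: 59.0
```

```bash
python3 -c "
from h import *
print([np.round(sense()[k],2) for k in ('force','eef_pos')])"
```

```text
[array([-0.31, -0.66, -1.76]), array([ 530.95, -201.42,  178.4 ])]
```

drive_tool(
  commands="0 0 -0.01 0 0 0 0; 0 0 -0.01 0 0 0 0; 0 0 -0.01 0 0 0 0; 0 0 -0.01 0 0 0 0; 0 0 -0.01 0 0 0 0; 0 0 -0.01 0 0 0 0; 0 0 -0.01 0 0 0 0; 0 0 0 0 0 0 0; 0 0 0 0 0 0 0",
)

```text
time_s: 18.18
eef_pos: [531.0, -201.4, 171.5]
ee_rot: [-0.0, 0.794, 0.607, -0.0]
force: [0.4, 0.8, -3.3]
grip_width: 0.223
grip_force: 59.0
```

drive_tool(
  commands="0 0 -0.01 0 0 0 0; 0 0 -0.008 0 0 0 0; 0 0 0 0 0 0 0; 0 0 0 0 0 0 0",
)

```text
time_s: 18.52
eef_pos: [531.0, -201.4, 169.7]
ee_rot: [-0.0, 0.794, 0.607, -0.0]
force: [0.2, 0.4, -2.2]
grip_width: 0.223
grip_force: 59.0
```

drive_tool(
  commands="0 0 -0.007 0 0 0 0; 0 0 -0.006 0 0 0 0; 0 0 0 0 0 0 0; 0 0 0 0 0 0 0",
)

```text
time_s: 18.85
eef_pos: [531.0, -201.5, 168.4]
ee_rot: [-0.0, 0.794, 0.607, 0.0]
force: [-0.3, 0.1, -2.7]
grip_width: 0.22
grip_force: 59.1
```

drive_tool(
  commands="0 0 -0.006 0 0 0 0; 0 0 0 0 0 0 0; 0 0 0 0 0 0 0",
)

```text
time_s: 19.1
eef_pos: [531.0, -201.5, 168.1]
ee_rot: [0.0, 0.794, 0.607, 0.0]
force: [0.3, 0.1, 0.9]
grip_width: 0.225
grip_force: 59.7
```

drive_tool(
  commands="0 0 0 0 0 0 0; 0 0 0 0 0 0 0; 0 0 0 0 0 0 23; 0 0 0 0 0 0 24; 0 0 0 0 0 0 26; 0 0 0 0 0 0 28; 0 0 0 0 0 0 31; 0 0 0 0 0 0 35; 0 0 0 0 0 0 45; 0 0 0 0 0 0 55; 0 0 0 0 0 0 65; 0 0 0 0 0 0 65; 0 0 0 0 0 0 65; 0 0 0 0 0 0 65",
  force=20,
)

```text
time_s: 20.27
eef_pos: [531.0, -201.5, 167.8]
ee_rot: [-0.0, 0.794, 0.607, -0.0]
force: [-0.1, 0.1, -0.6]
grip_width: 0.647
grip_force: 0.0
```

```bash
python3 - <<'E'
from h import *
p=capture('wrist');q=capture('scene')
a=cv2.resize(p['pixels'][60:260,150:350],None,fx=2.2,fy=2.2); b=cv2.resize(q['pixels'][110:200,150:230],None,fx=4.4,fy=4.4,interpolation=cv2.INTER_CUBIC)
o=np.zeros((440,800,3),np.uint8); o[:,:440]=a; o[:396,440:792]=b; cv2.imwrite('pics/c5.png',o); print(sense()['force'],sense()['grip_width'])
E
```

```text
[ 0.69163082  0.43483365 -0.24835846] 0.6477208573193782
```

View pics/c5.png

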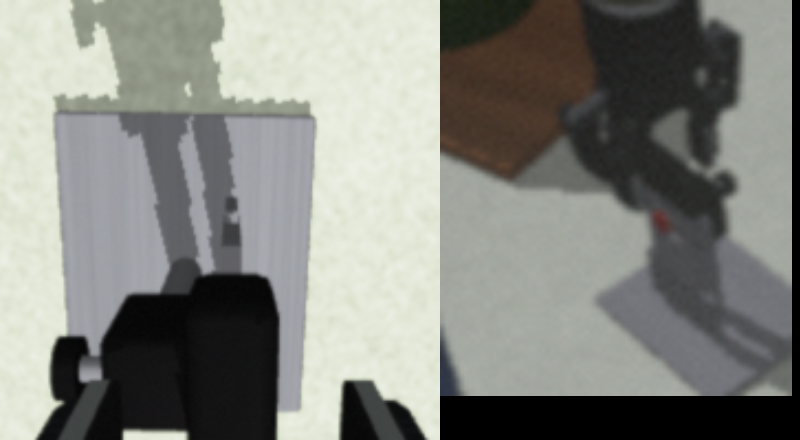

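The grater hangs upright with the fingers open and clear on both sides, so I'll retreat straight up.

drive_tool(
  commands="0 0 0.05 0 0 0 65; 0 0 0.1 0 0 0 65; 0 0 0.2 0 0 0 65; 0 0 0.3 0 0 0 65; 0 0 0.3 0 0 0 65; 0 0 0.3 0 0 0 65; 0 0 0.2 0 0 0 65; 0 0 0 0 0 0 65; 0 0 0 0 0 0 65; 0 0 0 0 0 0 65; 0 0 0 0 0 0 65; 0 0 0 0 0 0 65; 0 0 0 0 0 0 65",
)

```text
time_s: 21.45
eef_pos: [530.8, -201.4, 312.1]
ee_rot: [-0.001, 0.794, 0.607, -0.0]
force: [-0.5, -0.5, 0.2]
grip_width: 0.649
grip_force: 0.0
```

```bash
python3 - <<'E'
from h import *
p=capture('wrist');q=capture('scene')
a=cv2.resize(p['pixels'][100:300,150:350],None,fx=2.2,fy=2.2); b=cv2.resize(q['pixels'][110:200,150:230],None,fx=4.4,fy=4.4,interpolation=cv2.INTER_CUBIC)
o=np.zeros((440,800,3),np.uint8); o[:,:440]=a; o[:396,440:792]=b; cv2.imwrite('pics/c6.png',o)
E
```

```text
(no output)
```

View pics/c6.png

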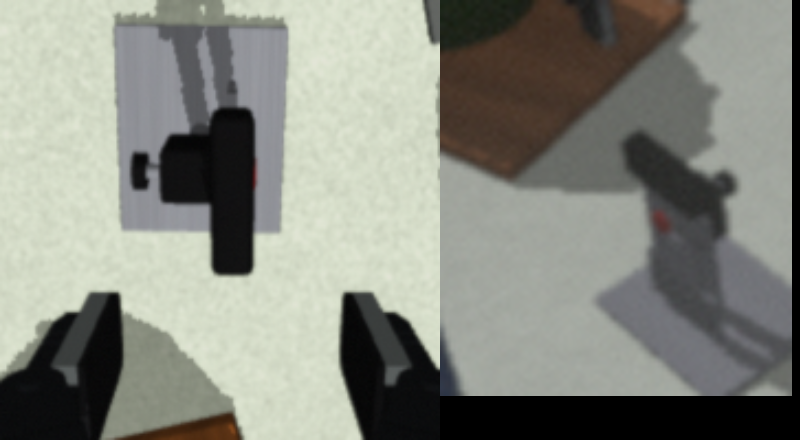

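The grater hangs upright and still between the clamp and the red head, and the gripper is well clear.

```bash
python3 -c "
from h import *
print(finish_job())"
```

```text
the job is handed in; nothing more can be done
None
```

The grater hangs upright in its notch on the red-headed peg, the gripper is clear of it, and the job was handed in after about 21.5 s of the 53 s allowed; the hand-in gave no verdict.

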